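# Pull the snap lid off the clamped tub

### The arm

A 7-joint arm with a two-finger parallel gripper is mounted at the origin on the work surface. World frame = base frame: x ahead of the robot, y to its left, z up, the work surface at z = 0. Lengths are in m, angles in rad, forces in N, time in s.
With the tool pointing down it reaches from about 0.4 to 0.925 m from the base axis. Payload 5.6 kg.
Tool frame: the origin (TCP) lies at the very end of the fingers, on their centre line; the grasp point (between the pads) lies 19 mm behind it (ctrl.hold_point_z is the distance from the TCP to the grasp point, in m); z points along the fingers, x is the direction in which the jaws open and shut, and the axes are right-handed (so a half turn about z gives the same grasp; the last joint's range is limited). The gripper opens to 85 mm and grips with 20 to 120 N. Pads are 22 mm wide; open, the fingers measure 114 mm over their backs; the gripper's body (76 mm by 85 mm) begins 54 mm behind the grasp point. The pads swing forward as they close: fully open they stand 13 mm farther back than shut.
Start: joints at [-1.251, 0.468, -0.012, 1.603, 0.006, 1.071, -0.056], TCP at [0.231, 0.608, 0.231] pointing down, gripper open.
Joint ranges: [-2.53, 2.53], [-0.31, 2.02], [-1.57, 1.55], [0.28, 2.44], [-1.29, 4.43], [0.15, 1.84], [-2.92, 2.92]. Speed limits (rad/s): [2.57, 2.57, 3.14, 3.14, 3.14, 3.14, 3.14].

### API

Orientations are given as a rotation vector (axis times angle).
In Python, from bench import ctrl gives the robot as it stands. The module is installed in compiled form; this text tells all that it offers.
- The arm moves only by the shell command python3 -m handwheel 'ROWS' [FORCE]. ROWS is JSON, a list of rows, each a list of 3 entries, a list of its own where there are three numbers: the turn, a rotation vector about the tool's x, y, z each as a share of 90 degrees, from -1 to 1, then the shift along the tool's x, y, z each as a share of 0.2 m, from -1 to 1, then the opening, from -1 (shut) to 1 (fully open), so that 0 is half open. A call has 1 to 8 rows; each row shifts and turns the commanded pose from where the row before left it, along the tool's axes as they then stand; what a row does not reach is not made up. A row lasts 1/12 s, in which the tool goes at most 41.7 mm and 7.16 degrees, less where a joint would pass 70% of its speed; a pose out of reach is approached as far as the arm can. A call with a number of a shift or a turn outside -1 to 1 is refused whole. A call with a gripper value outside its range is refused whole. The fingers move at their own pace and stop on an object; FORCE is the grip in N (left out, the last holds). Time passes only in rows, so rows that do not move let the fingers close. It gives the time, the measured TCP pose, the force and the opening at its end, in the units of the state.
- ctrl.get_obs(): the state, without advancing time (a new reading comes with each control period).
- ctrl.get_image(name): name is "scene" or "top"; returns a dict with "frame" (400x640x3 uint8, red, green, blue), "intrinsics" (3x3 intrinsics, pixels), "k1" (the pictures are not rectified: a ray, as slopes to the right and down, at radius r is drawn at 1 + k1 r^2 times it, then the intrinsics apply), "rvec" (rotation vector, rad) and "tvec" (3), from world to camera coordinates, as OpenCV has them. Camera axes: x right, y down, z forward; pixel columns grow to the right and rows downward; lengths in m; the calibration is good to about 2 mm. A picture is of the moment at which its call begins. There is no depth.
- ctrl.hand_in(): hands the job in, once; it reports no verdict.
The state is a dict: "time": time; "qpos": joint angles; "joint_velocities": joint speeds; "tau": joint torques, N m; "tcp_pos": TCP position; "eef_rot": TCP orientation; "contact_force": force on the tool from outside, world axes, zero at the start; "torque": the same for the moment, N m; "grip_width": finger opening in m.
Only numpy, scipy, OpenCV 4.12 (cv2) and the standard library are available. Lean on these libraries where they do the work, as an engineer would, in place of code of your own. Each camera call takes 0.05 s, during which the arm holds its last target. There are 200 camera calls.

### The job

Open the tub clamped in the wooden jig so that its contents can be checked: slide the lid puller under the rim of its airtight snap lid until the neck stops it, then pull straight up with a gentle, steady force, giving the air time to seep in, until the lid pops off. Stand the puller upright in the metal tray with the lid still resting in it, and let go. The plastic is thin, so push and pull gently; do not touch the lid or tub with your fingers, and leave everything else on the table where it is.

Things in the scene. Friction and masses are not known exactly. Their poses are not given: they have to be found in the camera images.
- puller_grip (a point): Lid puller, loose, 160 g, standing upright on the table: flat U-shaped steel foot, two side legs, a bridge over them, black upright grip 22 (x) x 18 (y) x 46 mm tall. This point is the grip's centre, 61 mm above the foot's underside; the bridge below the grip is 24 x 76 mm, its top 38 mm and underside 33 mm above the foot's underside. x: the way the U opens and is slid under a lid; z up.
- puller_seat (a point): Centre of the puller's U, at the foot's top face: 4.5 mm above its underside, 56.5 mm under puller_grip, same axes; a lifted lid rests here. Foot 4.5 mm thick, 76 mm wide; U slot 48 mm wide with 45 degree corners at its closed end, 22 mm behind this point; foot ends 34 mm behind it. Tines end 26 mm ahead, slot flared to 58 mm there. Legs' inner faces 34 mm to each side.
- lid_rim (a point): White ribbed airtight snap lid on the clamped tub, 62 mm in diameter, 16 mm tall, 30 g; point at the centre of its lower rim, z up. Some 12 N straight up, held for 3 to 8 s, lets air seep in; it creeps up 2 to 3 mm and pops off. Pulled faster it hangs on, and over 20 N breaks it: watch the force. Clear of the neck 15 mm up, it only rests loose on the puller's foot and slides off forwards if jerked.
- tray_in (a point): Centre of the inner floor of the shallow fixed aluminium tray, 170 (x) x 150 (y) x 16 mm outside, walls 4 mm thick, floor about 4 mm above the table. z up.
- tub_a: bystander: closed white tub, 76 mm in diameter, 62 mm tall; origin at the centre of its underside
- lid_stack: bystander: two spare lids stacked, 62 mm in diameter, 32 mm tall; origin under its centre
- lid_stack_b: bystander: four spare lids stacked, 64 mm tall; origin under its centre
- tape_roll: bystander: roll of packing tape lying flat, 102 mm in diameter, 24 mm tall; origin under its centre
- tub_b: bystander: closed tub like tub_a
- tub_c: bystander: closed tub like tub_a
- tub_d: bystander: closed tub like tub_a
- neck: Neck of the white tub held in the jig: 44 mm in diameter, 18 mm tall; origin on its axis at the level of the tub's flat shoulder, 52 mm above the table, z up. Shoulder 76 mm in diameter. The lid's rim is 6 mm above it: a groove 6 mm high, 9 mm deep runs under it; 7 mm of bare shoulder shows outside the lid. Fully home, the puller's U bears on the neck and its seat is on the neck's axis.
- jig: Fixed wooden holding jig with the tub clamped in it: board 130 x 230 x 12 mm; origin under the tub's axis, on the table. All but the tub is lower than 40 mm, so the puller can go under the lid from any side. Poses are not exact enough for groove and stop: feel the bare shoulder with the tine tips, raise a little, slide in until the neck stops it. Thin plastic: pushes of 20 N crack it.
Not all that is in view belongs to the job. What is shaped like the part that bears tray_in but red is not meant.

How it is judged:
On the way, in this order (a step that is already met when the one before it is completed fails the run):
1. the puller is fully home under the rim of the lid, which is still snapped on (horizontal distance between puller_seat and neck below 0.005 m and z of puller_seat in the frame of neck between 0.002 and 0.0085 m and z of lid_rim in the frame of neck below 0.0085 m), for 0.1 s.
2. the lid has come off upwards and rests level in the puller above the tub (z of lid_rim in the frame of neck above 0.022 m and horizontal distance between lid_rim and neck below 0.012 m and distance between lid_rim and puller_seat below 0.008 m and angle between lid_rim's own z axis and vertical below 0.15 rad), for 0.1 s.
At the end, for the whole second after the job is handed in: The puller stands released and at rest on the floor of the tray, its foot flat (upright within 0.08 rad) and wholly inside the walls, with the tub's lid lying level (within 0.12 rad) on its foot, centred within 12 mm (distance between lid_rim and puller_seat below 0.012 m and angle between lid_rim's own z axis and vertical below 0.12 rad and angle between puller_grip's own z axis and vertical below 0.08 rad and z of puller_seat in the frame of tray_in between 0.001 and 0.007 m and x of puller_seat in the frame of tray_in between -0.06 and 0.06 m and y of puller_seat in the frame of tray_in between -0.05 and 0.05 m); the robot touches nothing.
It fails at once if the puller pushes or presses on the tub or jig with more than 20 N (contact force between puller and jig above 20 N).
It fails at once if the lid is wrenched or yanked with more than 20 N by the puller (contact force between puller and lid above 20 N).
It fails at once if the fingers touch the lid or tub (contact force between the fingers and lid above 0.5 N or contact force between the fingers and jig above 0.5 N).
It fails at once if the lid tips over or is dropped (angle between lid_rim's own z axis and vertical above 0.4 rad).
It fails at once if a bystander is moved more than 15 mm (distance of any of tub_a, tub_b, tub_c, tub_d, lid_stack, lid_stack_b, tape_roll from where it was at the start of the episode above 0.015 m).
It also fails if it takes over 72 s, if anything falls off the work surface, if the arm or the gripper's body presses on something with over 40 N, if the wrist force passes 120 N, or if a joint passes its speed limit or range.

## Working session

There is one attempt and no reset: what is moved stays moved. The work goes in short steps, Python scripts to look and compute and a shell command to move; the robot and the scene stay as the last step left them, time stands still between calls to the robot, and variables do not carry over. Pictures are saved under pics/ and viewed, about 8 in all and at most 12, crops included, and the job is handed in when it is done.

```bash
mkdir -p pics; cat > h.py <<'E'
import numpy as np, cv2
from bench import ctrl
def snap(n,f):
    d=ctrl.get_image(n); cv2.imwrite(f'pics/{f}.png',cv2.cvtColor(d['frame'],cv2.COLOR_RGB2BGR)); np.save(f'pics/{f}.npy',d,allow_pickle=True); return d
def load(f): return np.load(f'pics/{f}.npy',allow_pickle=True).item()
def ray(d,u,v):
    K=np.array(d['intrinsics']); p=np.array([(u-K[0,2])/K[0,0],(v-K[1,2])/K[1,1]]); q=p.copy()
    for _ in range(30): q=p/(1+d['k1']*(q@q))
    R=cv2.Rodrigues(np.array(d['rvec'],float))[0]; t=np.array(d['tvec'],float).ravel()
    return -R.T@t, R.T@np.array([q[0],q[1],1])
def onz(d,u,v,z):
    c,r=ray(d,u,v); return c+r*(z-c[2])/r[2]
def proj(d,P):
    K=np.array(d['intrinsics']);R=cv2.Rodrigues(np.array(d['rvec'],float))[0]
    c=R@np.array(P,float)+np.array(d['tvec'],float).ravel(); q=c[:2]/c[2]; q=q*(1+d['k1']*(q@q)); return K[0,0]*q[0]+K[0,2],K[1,1]*q[1]+K[1,2]
E
python3 - <<'E'
from h import *
for n in('scene','top'):
    d=snap(n,n+'0'); print(n,d['intrinsics'],d['k1'],ray(d,320,200))
o=ctrl.get_obs(); print(o); print(ctrl.hold_point_z)
E
```

```text
scene [[401.28647494   0.         315.18928837]
 [  0.         401.28647494 196.33342537]
 [  0.           0.           1.        ]] -0.03765880487038533 (array([0.94104134, 0.35888198, 0.76925974]), array([-0.47778659, -0.40147415, -0.78151499]))
top [[394.48157945   0.         320.39499955]
 [  0.         394.48157945 194.80012376]
 [  0.           0.           1.        ]] -0.09701106264661105 (array([ 0.38936474, -0.03563392,  1.07543159]), array([ 0.09541249,  0.00410669, -0.99551713]))
{'time': 0.1, 'qpos': array([-1.25097788,  0.46829703, -0.0115759 ,  1.60353894,  0.00599041,
        1.07141815, -0.05631722]), 'joint_velocities': array([-2.53574456e-05, -1.66284681e-03,  1.24292877e-03, -1.37360665e-03,
       -5.32684956e-04,  3.89800447e-05, -2.43918250e-04]), 'tau': array([ 1.59634033e-03, -5.33518910e+01,  2.17923737e-02, -2.51965016e+01,
        1.15365285e-02,  4.29857129e-03,  1.69118181e-05]), 'tcp_pos': array([0.2305856 , 0.60717907, 0.23042537]), 'eef_rot': array([ 2.58502927e+00,  1.78348255e+00, -1.98971773e-03]), 'contact_force': array([-0.25673768,  0.0012574 , -0.2212095 ]), 'torque': array([-0.0550293 , -0.0071592 ,  0.01312421]), 'grip_width': 0.08529127667246503}
0.0187
```

View pics/top0.png

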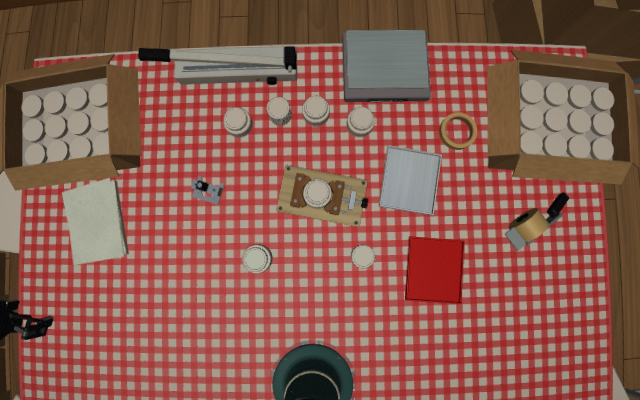

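View pics/scene0.png

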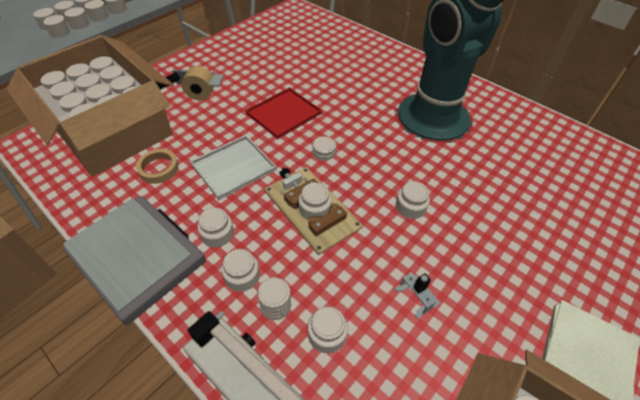

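The top view shows the puller at (207,189), the jig tub at (317,193), the grey tray at (410,181) and the red decoy at (435,270). Things that could be mistaken for the targets:
- **Puller:** the toggle clamp on the jig at (357,201) or the tape dispenser at (527,228).
- **Tub:** closed tubs at (236,122), (278,110), (316,110), (361,122) and (257,259), and the lid stack at (363,257).

I choose the puller at (207,189). Next I'll take one close crop.

```bash
python3 - <<'E'
from h import *
t=cv2.imread('pics/top0.png'); s=cv2.imread('pics/scene0.png')
def c(im,x,y,w,h,k): return cv2.resize(im[y:y+h,x:x+w],None,fx=k,fy=k,interpolation=cv2.INTER_CUBIC)
a=c(t,182,170,50,37,8); b=c(s,388,262,50,37,8); e=c(t,267,155,100,74,4); f=c(s,262,160,100,74,4)
cv2.imwrite('pics/crop1.png',np.vstack([np.hstack([a,b]),np.hstack([e,f])]))
d=load('top0'); 
for n,(u,v),z in [('pul',(207,189),.03),('lid',(317,192),.074),('tray',(410,181),.01)]: print(n,onz(d,u,v,z))
# tray corners
hsv=cv2.cvtColor(t,cv2.COLOR_BGR2HSV)
m=((hsv[...,1]<60)&(hsv[...,2]>110)).astype(np.uint8)*255
m[:, :372]=0;m[:,450:]=0;m[:140]=0;m[222:]=0
m=cv2.morphologyEx(m,cv2.MORPH_OPEN,np.ones((11,11)))
cs,_=cv2.findContours(m,0,2); q=max(cs,key=cv2.contourArea); r=cv2.minAreaRect(q); print(r)
P=np.array([onz(d,u,v,.016)[:2] for u,v in cv2.boxPoints(r)]); print(P,P.mean(0),np.linalg.norm(P-np.roll(P,1,0),axis=1))
E
```

```text
pul [0.52497736 0.27274864 0.03      ]
lid [ 0.5060235  -0.02421222  0.074     ]
tray [ 0.53901104 -0.27860946  0.01      ]
((409.2314758300781, 179.26419067382812), (52.60115432739258, 62.843849182128906), 7.594643592834473)
[[ 0.46908977 -0.19001609]
 [ 0.64021471 -0.21910623]
 [ 0.61865125 -0.36317737]
 [ 0.44739061 -0.33119678]] [ 0.54383658 -0.27587412] [0.14283851 0.17357989 0.14567593 0.17422103]
```

View pics/crop1.png

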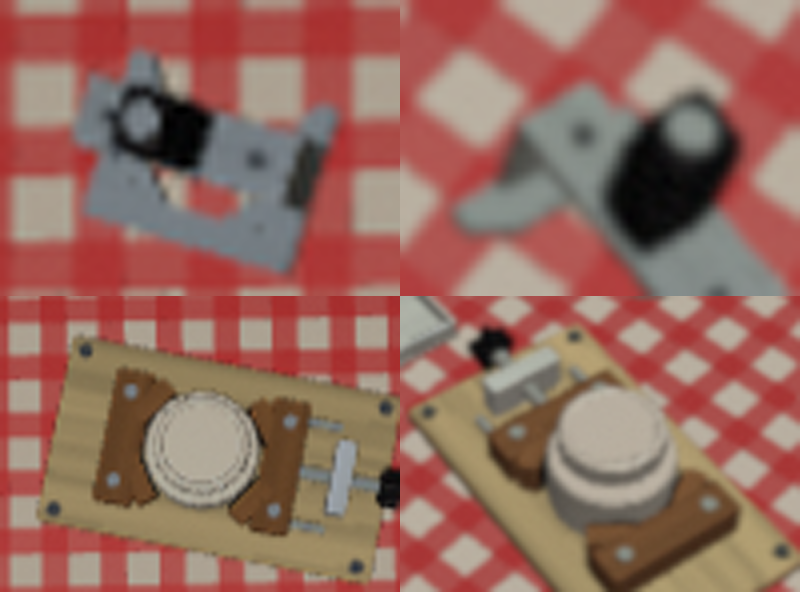

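The crop confirms the puller: black grip with its end disc at top px (199.6,184.8), and the U opening up the image, roughly +x with a yaw of about -16°. The lid sits on the clamped tub at (317,192).

```bash
cat >> h.py <<'E'
from scipy.spatial.transform import Rotation as Ro
def tri(d1,p1,d2,p2):
    A=[];b=[]
    M=np.zeros((3,3));v=np.zeros(3)
    for d,p in((d1,p1),(d2,p2)):
        c,r=ray(d,*p); r/=np.linalg.norm(r); Q=np.eye(3)-np.outer(r,r); M+=Q; v+=Q@c
    return np.linalg.solve(M,v)
def togo(P,yaw=None):
    "shift in tool axes, units of 0.2 m; turn about tool z in units of 90deg"
    o=ctrl.get_obs(); R=Ro.from_rotvec(o['eef_rot']); s=R.inv().apply(np.array(P)-o['tcp_pos'])/.2
    X=R.as_matrix()[:,0]; y=np.degrees(np.arctan2(X[1],X[0]))
    print('t',o['time'],'tcp',o['tcp_pos'].round(4),'yaw',round(y,2),'zaxis',R.as_matrix()[:,2].round(4),'F',o['contact_force'].round(2),'w',round(o['grip_width'],4),'shift',s.round(4), 'q1,7',o['qpos'][[0,6]].round(2))
    if yaw is not None: print('turn z (tool)',((y-yaw+90)%180-90)/90)
E
python3 - <<'E'
from h import *
T=load('top0');S=load('scene0')
print('griptop',tri(T,(199.6,184.75),S,(424.5,278)))
P=lambda x,y,z:onz(T,182+x/8,170+y/8,z)[:2]
bl,br,tl,tr=P(85,212,.0045),P(290,270,.0045),P(145,50,.0045),P(325,108,.0045)
for a,b in((bl,br),(tl,tr)): d=a-b; print(np.linalg.norm(d),'yaw',np.degrees(np.arctan2(-d[0],d[1])))
for a,b in((bl,tl),(br,tr)): d=b-a; print(np.linalg.norm(d),'yaw',np.degrees(np.arctan2(d[1],d[0])))
m=(bl+br)/2; n=(tl+tr)/2; print('seat',m+(n-m)*34/60, 'griptopTop',onz(T,199.6,184.75,.084))
# lid top: top crop centre (202,448) -> , scene crop centre (611,430)
print('lidtop',tri(T,(267+202/4,155+(448-296)/4),S,(262+211/4,160+(430-296)/4)))
togo([.525,.272,.2],-16)
E
```

```text
griptop [0.52909182 0.27811875 0.0817295 ]
0.07523619603593062 yaw -16.49803896056657
0.06716742698109453 yaw -18.78255164769821
0.0596747528441769 yaw -19.81674743713542
0.05708840029330254 yaw -11.808267118334578
seat [0.52926087 0.27535448] griptopTop [0.52933761 0.27629519 0.084     ]
lidtop [ 0.50425371 -0.02498862  0.06434387]
t 0.1 tcp [0.2306 0.6072 0.2304] yaw 69.21 zaxis [-5.0e-04 -1.6e-03 -1.0e+00] F [-0.26  0.   -0.22] w 0.0853 shift [-1.0439  1.9711  0.1541] q1,7 [-1.25 -0.06]
turn z (tool) 0.9467301136239289
```

```bash
python3 -m handwheel '[[[0,0,0.079],[0,0,0],1],[[0,0,0.079],[0,0,0],1],[[0,0,0.079],[0,0,0],1],[[0,0,0.079],[0,0,0],1],[[0,0,0.079],[0,0,0],1],[[0,0,0.079],[0,0,0],1],[[0,0,0.079],[0,0,0],1],[[0,0,0.079],[0,0,0],1]]' 
python3 -m handwheel '[[[0,0,0.079],[0,0,0],1],[[0,0,0.079],[0,0,0],1],[[0,0,0.079],[0,0,0],1],[[0,0,0.079],[0,0,0],1],[[0,0,0],[0,0,0],1]]'
python3 -c "
from h import *
togo([.529,.277,.14],-16.5)"
```

```text
time: 0.77
tcp_pos: [0.2306, 0.6073, 0.2307]
eef_rot: [3.123, 0.328, -0.001]
contact_force: [-0.2, 0.4, 0.3]
grip_width: 0.0851
time: 1.18
tcp_pos: [0.2305, 0.6074, 0.2307]
eef_rot: [3.109, -0.444, 0.0]
contact_force: [0.2, -0.2, -0.4]
grip_width: 0.0852
t 1.1833 tcp [0.2305 0.6074 0.2307] yaw -16.27 zaxis [ 1.0e-04 -1.2e-03 -1.0e+00] F [ 0.17 -0.22 -0.42] w 0.0852 shift [1.8956 1.1671 0.4557] q1,7 [-1.48 -1.42]
turn z (tool) 0.002525360414860087
```

```bash
python3 -m handwheel '[[[0,0,0],[0.12,0.073,0],1],[[0,0,0],[0.12,0.073,0],1],[[0,0,0],[0.12,0.073,0],1],[[0,0,0],[0.12,0.073,0],1],[[0,0,0],[0.12,0.073,0],1],[[0,0,0],[0.12,0.073,0],1],[[0,0,0],[0.12,0.073,0],1],[[0,0,0],[0.12,0.073,0],1]]' 
python3 -m handwheel '[[[0,0,0],[0.12,0.073,0.05],1],[[0,0,0],[0.12,0.073,0.05],1],[[0,0,0],[0.12,0.073,0.05],1],[[0,0,0],[0.12,0.073,0.05],1],[[0,0,0],[0.12,0.073,0.05],1],[[0,0,0],[0.12,0.073,0.05],1],[[0,0,0],[0.12,0.073,0.05],1],[[0,0,0],[0,0,0],1]]'
python3 - <<'E'
from h import *
togo([.529,.277,.14],-16.5)
a=snap('top','top1');b=snap('scene','scene1')
a=cv2.imread('pics/top1.png')[155:230,160:260];b=cv2.imread('pics/scene1.png')[240:340,360:480]
cv2.imwrite('pics/crop2.png',np.hstack([cv2.resize(a,(400,300),interpolation=2),cv2.resize(b,(360,300),interpolation=2)]))
E
```

```text
time: 1.85
tcp_pos: [0.3834, 0.441, 0.2311]
eef_rot: [3.111, -0.434, -0.0]
contact_force: [0.8, 0.1, 1.1]
grip_width: 0.0855
time: 2.52
tcp_pos: [0.519, 0.2905, 0.1595]
eef_rot: [3.105, -0.447, 0.001]
contact_force: [0.2, -1.1, 0.2]
grip_width: 0.0853
t 2.5167 tcp [0.519  0.2905 0.1595] yaw -16.39 zaxis [ 1.0e-04 -4.9e-03 -1.0e+00] F [ 0.18 -1.06  0.23] w 0.0853 shift [0.0671 0.0502 0.0979] q1,7 [-0.88 -0.66]
turn z (tool) 0.0012702834621519641
```

View pics/crop2.png

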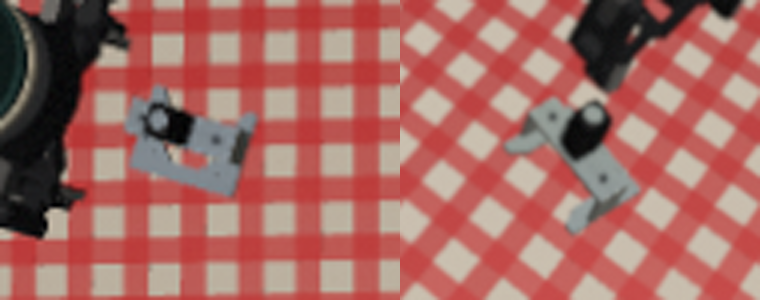

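```bash
python3 -m handwheel '[[[0,0,0],[0.035,0.025,0.05],1],[[0,0,0],[0.033,0.025,0.05],1],[[0,0,0],[0,0,0],1],[[0,0,0],[0,0,0],1]]' 
python3 -c "
from h import *
togo([.529,.277,.044],-16.5)"
```

```text
time: 2.95
tcp_pos: [0.5255, 0.2836, 0.1404]
eef_rot: [3.109, -0.44, -0.002]
contact_force: [-0.7, -0.6, -0.1]
grip_width: 0.0853
t 2.95 tcp [0.5255 0.2836 0.1404] yaw -16.1 zaxis [-0.0015 -0.0011 -1.    ] F [-0.66 -0.61 -0.14] w 0.0853 shift [0.0262 0.026  0.4818] q1,7 [-0.85 -0.62]
turn z (tool) 0.004473062794058238
```

```bash
python3 -m handwheel '[[[0,0,0],[0.026,0.026,0.06],1],[[0,0,0],[0,0,0.08],1],[[0,0,0],[0,0,0.08],1],[[0,0,0],[0,0,0.08],1],[[0,0,0],[0,0,0.07],1],[[0,0,0],[0,0,0.06],1],[[0,0,0],[0,0,0],1],[[0,0,0],[0,0,0],1]]' 
python3 -c "
from h import *
togo([.529,.277,.044],-16.5)"
```

```text
time: 3.62
tcp_pos: [0.5294, 0.2773, 0.0546]
eef_rot: [3.11, -0.44, -0.001]
contact_force: [-0.4, -0.1, -0.3]
grip_width: 0.0856
t 3.6167 tcp [0.5294 0.2773 0.0546] yaw -16.11 zaxis [-9.e-04 -8.e-04 -1.e+00] F [-0.43 -0.13 -0.26] w 0.0856 shift [-0.0016  0.0021  0.0532] q1,7 [-0.8  -0.56]
turn z (tool) 0.004385560867474523
```

```bash
python3 -m handwheel '[[[0,0,0.004],[0,0.002,0.052],1],[[0,0,0],[0,0,0],0.3],[[0,0,0],[0,0,0],-0.1],[[0,0,0],[0,0,0],-0.3],[[0,0,0],[0,0,0],-1],[[0,0,0],[0,0,0],-1],[[0,0,0],[0,0,0],-1],[[0,0,0],[0,0,0],-1]]' 60
python3 -m handwheel '[[[0,0,0],[0,0,0],-1],[[0,0,0],[0,0,0],-1],[[0,0,0],[0,0,0],-1],[[0,0,0],[0,0,0],-1],[[0,0,0],[0,0,0],-1],[[0,0,0],[0,0,0],-1]]' 
python3 - <<'E'
from h import *
togo([.529,.277,.044],-16.5)
T=snap('top','top2');S=snap('scene','scene2')
b=cv2.imread('pics/scene2.png')[220:330,350:490]
cv2.imwrite('pics/crop3.png',cv2.resize(b,None,fx=5,fy=5,interpolation=2))
E
```

```text
time: 4.28
tcp_pos: [0.5297, 0.2774, 0.0452]
eef_rot: [-3.109, 0.45, -0.0]
contact_force: [-1.1, -0.6, 1.9]
grip_width: 0.0213
time: 4.78
tcp_pos: [0.5297, 0.2774, 0.0452]
eef_rot: [-3.109, 0.45, -0.0]
contact_force: [-2.2, 0.7, 5.5]
grip_width: 0.0207
t 4.7833 tcp [0.5297 0.2774 0.0452] yaw -16.46 zaxis [ 3.e-04  4.e-04 -1.e+00] F [-2.19  0.66  5.49] w 0.0207 shift [-0.0026  0.003   0.0062] q1,7 [-0.79 -0.56]
turn z (tool) 0.00042115046859313073
```

View pics/crop3.png

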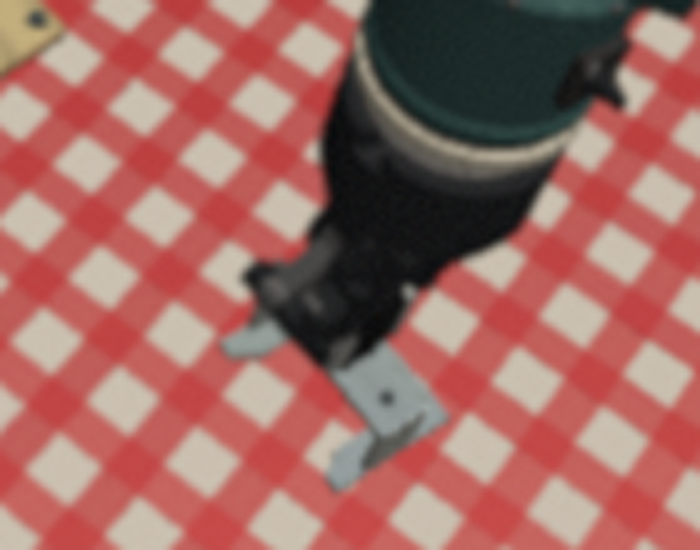

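Gripped at 20.7 mm with the puller upright. I'll lift it and work out the lid position more closely.

```bash
python3 -m handwheel '[[[0,0,0],[0,0,-0.02],-1],[[0,0,0],[0,0,-0.06],-1],[[0,0,0],[0,0,-0.1],-1],[[0,0,0],[0,0,-0.1],-1],[[0,0,0],[0,0,-0.1],-1],[[0,0,0],[0,0,-0.1],-1],[[0,0,0],[0,0,-0.04],-1],[[0,0,0],[0,0,0],-1]]' 
python3 - <<'E'
from h import *
for f,(x,y) in (('top0',(317,192)),('scene0',(314,196))):
    d=load(f); im=cv2.cvtColor(d['frame'],cv2.COLOR_RGB2HSV)
    m=((im[...,1]<60)&(im[...,2]>120)).astype(np.uint8)
    n,l,st,c=cv2.connectedComponentsWithStats(m,connectivity=4); k=l[y,x]; print(f,st[k],c[k],onz(d,*c[k],.074))
    cs,_=cv2.findContours((l==k).astype(np.uint8),0,2); q=max(cs,key=cv2.contourArea); print(cv2.minEnclosingCircle(q),cv2.fitEllipse(q))
    # expected outlines for guess
    for z in(.058,.074):
        e=np.array([proj(d,[.506+.031*np.cos(a),-.0245+.031*np.sin(a),z]) for a in np.linspace(0,6.28,60)]); print(z,e.min(0).round(1),e.max(0).round(1),e.mean(0).round(1))
    im=cv2.cvtColor(d['frame'],cv2.COLOR_RGB2BGR)[y-30:y+30,x-35:x+35]; cv2.imwrite(f'pics/l{f}.png',cv2.resize(im,None,fx=5,fy=5,interpolation=2))
cv2.imwrite('pics/crop4.png',np.hstack([cv2.imread('pics/ltop0.png'),cv2.imread('pics/lscene0.png')]))
togo([.44,-.005,.16],-16.5)
E
```

```text
time: 5.55
tcp_pos: [0.5308, 0.2777, 0.1513]
eef_rot: [-3.106, 0.45, -0.005]
contact_force: [0.3, -0.4, -1.7]
grip_width: 0.0215
top0 [303 179  29  29 626] [316.76517572 192.76837061] [ 0.50405861 -0.02357775  0.074     ]
((316.6544494628906, 192.86648559570312), 14.346264839172363) ((316.8607177734375, 192.84176635742188), (27.049602508544922, 27.751352310180664), 34.8050537109375)
0.058 [305.3 180.9] [329.1 204.6] [317.2 192.5]
0.074 [305. 180.] [329.2 204.1] [317.1 191.8]
scene0 [299 182  32  31 727] [314.94360385 196.90508941] [ 0.51700648 -0.01245306  0.074     ]
((314.96783447265625, 196.7411651611328), 16.811641693115234) ((314.8282775878906, 197.45664978027344), (30.607990264892578, 31.113576889038086), 69.13436126708984)
0.058 [300.6 185.5] [327.7 206.5] [314. 196.]
0.074 [300.5 181. ] [328.  202.1] [314.1 191.5]
t 5.55 tcp [0.5308 0.2777 0.1513] yaw -16.48 zaxis [ 0.0037  0.0024 -1.    ] F [ 0.33 -0.41 -1.65] w 0.0215 shift [-0.0343  1.4839 -0.0486] q1,7 [-0.84 -0.62]
turn z (tool) 0.00017170773614907375
```

View pics/crop4.png

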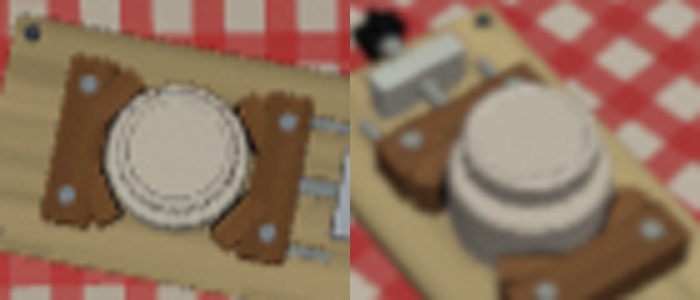

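```bash
python3 - <<'E'
from h import *
T=load('top0');S=load('scene0')
print(onz(T,317.1,191.6,.074),onz(T,316.7,192.7,.052),onz(S,315.5,192.1,.074))
# scene vs top consistency on puller grip top
print(onz(T,199.2,184.35,.084),onz(S,424.1,277.6,.084))
for f in('top0','scene0'):
    d=load(f); print(f,proj(d,[.506,-.0245,.074]))
E
```

```text
[ 0.5070478  -0.02448576  0.074     ] [ 0.50676117 -0.02314584  0.052     ] [ 0.5058084  -0.02085466  0.074     ]
[0.53039426 0.277359   0.084     ] [0.52950107 0.27835865 0.084     ]
top0 (np.float64(317.11273576004356), np.float64(192.00701132240266))
scene0 (np.float64(314.2418104092209), np.float64(191.30730697803185))
```

```bash
python3 -m handwheel '[[[0,0,0],[0,0.05,0],-1],[[0,0,0],[-0.005,0.1,0],-1],[[0,0,0],[-0.005,0.12,0],-1],[[0,0,0],[-0.005,0.12,0],-1],[[0,0,0],[-0.005,0.12,0],-1],[[0,0,0],[-0.005,0.12,0],-1],[[0,0,0],[-0.005,0.12,0],-1],[[0,0,0],[-0.005,0.12,0],-1]]' 
python3 -m handwheel '[[[0,0,0],[-0.005,0.12,0],-1],[[0,0,0],[-0.005,0.12,0],-1],[[0,0,0],[-0.005,0.12,0],-1],[[0,0,0],[-0.01,0.12,0],-1],[[0,0,0],[-0.01,0.1,0],-1],[[0,0,0],[-0.005,0.046,0],-1],[[0,0,0],[0,0,0],-1],[[0,0,0],[0,0,0],-1]]' 
python3 -c "
from h import *
togo([.4346,-.0017,.115],-16.5)"
```

```text
time: 6.22
tcp_pos: [0.4714, 0.1102, 0.1474]
eef_rot: [3.107, -0.45, -0.004]
contact_force: [0.9, -0.4, -2.9]
grip_width: 0.0212
time: 6.88
tcp_pos: [0.43, -0.0053, 0.1484]
eef_rot: [-3.109, 0.451, 0.001]
contact_force: [0.1, -0.0, -2.6]
grip_width: 0.0212
t 6.8833 tcp [ 0.43   -0.0053  0.1484] yaw -16.51 zaxis [-7.e-04  1.e-04 -1.e+00] F [ 0.11 -0.01 -2.63] w 0.0212 shift [ 0.017  -0.0239  0.1672] q1,7 [-0.52 -0.18]
turn z (tool) -0.00012047213905851272
```

```bash
python3 -m handwheel '[[[0,0,0],[0.008,-0.012,0.05],-1],[[0,0,0],[0.009,-0.012,0.05],-1],[[0,0,0],[0,0,0.05],-1],[[0,0,0],[0,0,0.03],-1],[[0,0,0],[0,0,0.02],-1],[[0,0,0],[0,0,0],-1],[[0,0,0],[0,0,0],-1],[[0,0,0],[0,0,0],-1]]' 
python3 - <<'E'
from h import *
togo([.4346,-.0017,.108],-16.5)
snap('top','top4');snap('scene','scene4')
b=cv2.imread('pics/scene4.png')[140:240,270:390]; a=cv2.imread('pics/top4.png')[160:240,270:366]
cv2.imwrite('pics/crop5.png',np.hstack([cv2.resize(a,(480,400),interpolation=2)[:, :320],cv2.resize(b,(480,400),interpolation=2)]))
E
```

```text
time: 7.55
tcp_pos: [0.4352, -0.0019, 0.109]
eef_rot: [-3.109, 0.45, -0.001]
contact_force: [0.1, 0.0, -1.1]
grip_width: 0.0209
t 7.55 tcp [ 0.4352 -0.0019  0.109 ] yaw -16.48 zaxis [ 5.e-04 -0.e+00 -1.e+00] F [ 0.14  0.01 -1.12] w 0.0209 shift [-0.0032 -0.0003  0.0052] q1,7 [-0.48 -0.12]
turn z (tool) 0.00023404632831361343
```

View pics/crop5.png

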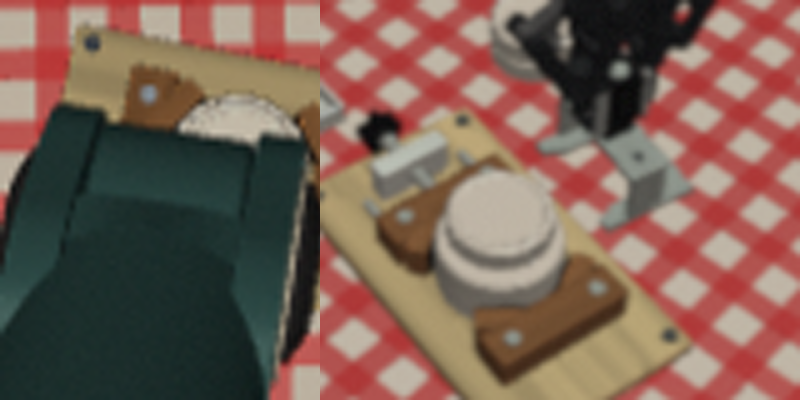

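```bash
python3 - <<'E'
from h import *
S=load('scene4')
A=onz(S,324.6,176.4,.0665)[:2];B=onz(S,340.9,195.1,.0665)[:2];m=(A+B)/2;L=onz(S,314.7,192.4,.074)[:2]
y=np.radians(-16.5);u=np.array([np.cos(y),np.sin(y)]);v=np.array([-u[1],u[0]])
print(A,B,m,L,'pred tip mid',np.array([.4352,-.0019])+.026*u,'lid rel tips fwd/left',(L-m)@u,(L-m)@v,np.linalg.norm(A-B))
E
```

```text
[ 0.45091733 -0.04129087] [0.46875804 0.02334255] [ 0.45983768 -0.00897416] [ 0.50767918 -0.02159423] pred tip mid [ 0.46012931 -0.0092844 ] lid rel tips fwd/left 0.04945566300356067 0.0014873444139916706 0.06705050074927812
```

```bash
python3 -m handwheel '[[[0,0,0],[0.03,0,0],-1],[[0,0,0],[0.04,0,0.005],-1],[[0,0,0],[0.04,0,0.01],-1],[[0,0,0],[0.025,0,0.01],-1],[[0,0,0],[0.01,0,0.01],-1],[[0,0,0],[0,0,0],-1],[[0,0,0],[0,0,0],-1],[[0,0,0],[0,0,0],-1]]' 
python3 -c "
from h import *
togo([.4346,-.0017,.0972],-16.5)"
python3 -m handwheel '[[[0,0,0],[0,0,0.003],-1],[[0,0,0],[0,0,0.003],-1],[[0,0,0],[0,0,0],-1]]'
```

```text
time: 8.32
tcp_pos: [0.4623, -0.0101, 0.1017]
eef_rot: [3.109, -0.45, -0.001]
contact_force: [0.3, -0.6, -1.4]
grip_width: 0.0209
t 8.3167 tcp [ 0.4623 -0.0101  0.1017] yaw -16.48 zaxis [-8.e-04 -0.e+00 -1.e+00] F [ 0.27 -0.61 -1.43] w 0.0209 shift [-0.1448 -0.0009  0.0225] q1,7 [-0.44 -0.07]
turn z (tool) 0.0002578484896807885
time: 8.57
tcp_pos: [0.4626, -0.0099, 0.1007]
eef_rot: [-3.109, 0.45, 0.0]
contact_force: [-0.0, -0.4, -1.6]
grip_width: 0.0212
```

```bash
python3 -m handwheel '[[[0,0,0],[0,0,0.003],-1],[[0,0,0],[0,0,0.003],-1],[[0,0,0],[0,0,0.003],-1],[[0,0,0],[0,0,0],-1]]'
python3 -m handwheel '[[[0,0,0],[0,0,0.003],-1],[[0,0,0],[0,0,0],-1]]'
python3 -m handwheel '[[[0,0,0],[0,0,0.003],-1],[[0,0,0],[0,0,0],-1]]'
```

```text
time: 8.9
tcp_pos: [0.4627, -0.01, 0.0988]
eef_rot: [3.109, -0.45, -0.0]
contact_force: [-0.3, -0.4, -1.7]
grip_width: 0.0212
time: 9.07
tcp_pos: [0.4627, -0.0101, 0.0982]
eef_rot: [3.109, -0.45, -0.0]
contact_force: [0.3, 0.2, -0.8]
grip_width: 0.0211
time: 9.23
tcp_pos: [0.4627, -0.0101, 0.0976]
eef_rot: [3.109, -0.45, -0.0]
contact_force: [-0.3, 0.1, -1.7]
grip_width: 0.0215
```

```bash
python3 -m handwheel '[[[0,0,0],[0,0,0.002],-1],[[0,0,0],[0,0,0],-1]]'
python3 -m handwheel '[[[0,0,0],[0,0,0.002],-1],[[0,0,0],[0,0,0],-1]]'
python3 -m handwheel '[[[0,0,0],[0,0,0.002],-1],[[0,0,0],[0,0,0],-1]]'
```

```text
time: 9.4
tcp_pos: [0.4628, -0.01, 0.0973]
eef_rot: [-3.109, 0.45, -0.0]
contact_force: [0.4, -0.2, -1.9]
grip_width: 0.0213
time: 9.57
tcp_pos: [0.4628, -0.0101, 0.0971]
eef_rot: [-3.109, 0.45, -0.0]
contact_force: [-1.1, 0.4, 1.9]
grip_width: 0.0214
time: 9.73
tcp_pos: [0.4628, -0.01, 0.097]
eef_rot: [-3.109, 0.45, 0.0]
contact_force: [-3.5, -0.1, 7.7]
grip_width: 0.0211
```

```bash
python3 -m handwheel '[[[0,0,0],[0,0,-0.0055],-1],[[0,0,0],[0,0,0],-1],[[0,0,0],[0.01,0,0],-1],[[0,0,0],[0.02,0,0],-1],[[0,0,0],[0.02,0,0],-1],[[0,0,0],[0.01,0,0],-1],[[0,0,0],[0,0,0],-1]]'
```

```text
time: 10.32
tcp_pos: [0.475, -0.0138, 0.0976]
eef_rot: [3.109, -0.45, 0.001]
contact_force: [0.0, 0.8, -2.3]
grip_width: 0.0214
```

```bash
python3 -m handwheel '[[[0,0,0],[0.015,0,0],-1],[[0,0,0],[0.015,0,0],-1],[[0,0,0],[0.015,0,0],-1],[[0,0,0],[0.015,0,0],-1],[[0,0,0],[0,0,0],-1]]'
python3 -m handwheel '[[[0,0,0],[0.015,0,0],-1],[[0,0,0],[0.015,0,0],-1],[[0,0,0],[0.01,0,0],-1],[[0,0,0],[0.01,0,0],-1],[[0,0,0],[0,0,0],-1]]'
```

```text
time: 10.73
tcp_pos: [0.4866, -0.0171, 0.0977]
eef_rot: [3.109, -0.45, 0.001]
contact_force: [-0.1, 0.6, -1.4]
grip_width: 0.0216
time: 11.15
tcp_pos: [0.4959, -0.0199, 0.0977]
eef_rot: [3.109, -0.45, 0.001]
contact_force: [0.2, 0.2, -0.8]
grip_width: 0.0212
```

Remaining distance is about 11 mm, so I'll go in small steps.

```bash
python3 -m handwheel '[[[0,0,0],[0.01,0,0],-1],[[0,0,0],[0.01,0,0],-1],[[0,0,0],[0.005,0,0],-1],[[0,0,0],[0,0,0],-1]]'
python3 -m handwheel '[[[0,0,0],[0.005,0,0],-1],[[0,0,0],[0.005,0,0],-1],[[0,0,0],[0,0,0],-1]]'
python3 -m handwheel '[[[0,0,0],[0.004,0,0],-1],[[0,0,0],[0.003,0,0],-1],[[0,0,0],[0,0,0],-1]]'
```

```text
time: 11.48
tcp_pos: [0.5005, -0.0212, 0.0976]
eef_rot: [3.109, -0.45, 0.0]
contact_force: [0.2, 0.4, -2.4]
grip_width: 0.0216
time: 11.73
tcp_pos: [0.5023, -0.0217, 0.0976]
eef_rot: [-3.109, 0.45, -0.0]
contact_force: [0.3, -0.3, -1.5]
grip_width: 0.0211
time: 11.98
tcp_pos: [0.5036, -0.0221, 0.0976]
eef_rot: [-3.109, 0.45, -0.0]
contact_force: [-0.0, 0.0, -2.2]
grip_width: 0.0213
```

```bash
python3 -m handwheel '[[[0,0,0],[0.003,0,0],-1],[[0,0,0],[0.003,0,0],-1],[[0,0,0],[0,0,0],-1]]'
python3 -m handwheel '[[[0,0,0],[0.003,0,0],-1],[[0,0,0],[0,0,0],-1]]'
python3 -m handwheel '[[[0,0,0],[0.003,0,0],-1],[[0,0,0],[0,0,0],-1]]'
```

```text
time: 12.23
tcp_pos: [0.5047, -0.0225, 0.0976]
eef_rot: [-3.109, 0.45, -0.0]
contact_force: [-0.0, -0.5, -1.1]
grip_width: 0.0212
time: 12.4
tcp_pos: [0.5053, -0.0226, 0.0976]
eef_rot: [-3.109, 0.45, -0.0]
contact_force: [-1.1, 0.4, -1.9]
grip_width: 0.0213
time: 12.57
tcp_pos: [0.5059, -0.0228, 0.0976]
eef_rot: [3.109, -0.45, 0.0]
contact_force: [0.4, -0.4, -2.1]
grip_width: 0.0217
```

```bash
python3 -m handwheel '[[[0,0,0],[0.003,0,0],-1],[[0,0,0],[0,0,0],-1]]'
python3 -m handwheel '[[[0,0,0],[0.003,0,0],-1],[[0,0,0],[0,0,0],-1]]'
```

```text
time: 12.73
tcp_pos: [0.506, -0.0229, 0.0975]
eef_rot: [-3.109, 0.45, 0.001]
contact_force: [-0.4, 0.6, -1.5]
grip_width: 0.0209
time: 12.9
tcp_pos: [0.5061, -0.023, 0.0974]
eef_rot: [-3.109, 0.45, 0.003]
contact_force: [-2.2, 0.6, -0.4]
grip_width: 0.0212
```

```bash
python3 -m handwheel '[[[0,0,0],[0.003,0,0],-1],[[0,0,0],[0,0,0],-1]]'; python3 -c "
from h import *
togo([.506,-.023,.098]); print(ctrl.get_obs()['torque'])"
```

```text
time: 13.07
tcp_pos: [0.5063, -0.023, 0.0973]
eef_rot: [-3.109, 0.45, 0.004]
contact_force: [-5.0, 0.6, 0.9]
grip_width: 0.0215
t 13.0667 tcp [ 0.5063 -0.023   0.0973] yaw -16.46 zaxis [-2.6e-03  6.0e-04 -1.0e+00] F [-4.96  0.64  0.87] w 0.0215 shift [-0.0015  0.0006 -0.0034] q1,7 [-0.39 -0.03]
[ 0.37838662  1.18524276 -0.01007164]
```

Home: the neck contact reads 5 N at (0.506,-0.023). I'll relax the push slightly, then start the pull.

```bash
python3 -m handwheel '[[[0,0,0],[-0.005,0,0],-1],[[0,0,0],[0,0,-0.003],-1],[[0,0,0],[0,0,0],-1],[[0,0,0],[0,0,0],-1]]'
python3 -m handwheel '[[[0,0,0],[0,0,-0.002],-1],[[0,0,0],[0,0,0],-1]]'
python3 -m handwheel '[[[0,0,0],[0,0,-0.002],-1],[[0,0,0],[0,0,0],-1]]'
```

```text
time: 13.4
tcp_pos: [0.5061, -0.023, 0.098]
eef_rot: [3.109, -0.45, -0.001]
contact_force: [-3.0, 0.8, -2.5]
grip_width: 0.0215
time: 13.57
tcp_pos: [0.5061, -0.023, 0.0984]
eef_rot: [3.109, -0.45, -0.001]
contact_force: [-3.0, 0.6, -3.4]
grip_width: 0.0213
time: 13.73
tcp_pos: [0.5062, -0.023, 0.0988]
eef_rot: [3.109, -0.45, -0.001]
contact_force: [-3.6, 0.7, -4.2]
grip_width: 0.0209
```

```bash
python3 -m handwheel '[[[0,0,0],[-0.002,0,-0.001],-1],[[0,0,0],[0,0,0],-1]]'
python3 -m handwheel '[[[0,0,0],[0,0,-0.001],-1],[[0,0,0],[0,0,0],-1]]'
python3 -m handwheel '[[[0,0,0],[0,0,-0.001],-1],[[0,0,0],[0,0,0],-1]]'
```

```text
time: 13.9
tcp_pos: [0.5061, -0.023, 0.0992]
eef_rot: [3.109, -0.45, 0.0]
contact_force: [-2.9, 1.5, -4.0]
grip_width: 0.0213
time: 14.07
tcp_pos: [0.5061, -0.0229, 0.0994]
eef_rot: [3.109, -0.45, 0.0]
contact_force: [-4.3, 1.6, -4.1]
grip_width: 0.0212
time: 14.23
tcp_pos: [0.5061, -0.0229, 0.0995]
eef_rot: [3.109, -0.45, 0.0]
contact_force: [-2.5, 1.1, -4.9]
grip_width: 0.0212
```

```bash
python3 -m handwheel '[[[0,0,0],[-0.001,0,-0.001],-1],[[0,0,0],[0,0,0],-1]]'
python3 -m handwheel '[[[0,0,0],[0,0,-0.001],-1],[[0,0,0],[0,0,0],-1]]'
python3 -m handwheel '[[[0,0,0],[0,0,-0.001],-1],[[0,0,0],[0,0,0],-1]]'
```

```text
time: 14.4
tcp_pos: [0.506, -0.0229, 0.0997]
eef_rot: [3.109, -0.45, 0.001]
contact_force: [-1.3, 0.3, -6.2]
grip_width: 0.0214
time: 14.57
tcp_pos: [0.506, -0.0229, 0.0999]
eef_rot: [3.109, -0.45, 0.0]
contact_force: [-1.2, -0.2, -7.9]
grip_width: 0.0215
time: 14.73
tcp_pos: [0.506, -0.0229, 0.1]
eef_rot: [3.109, -0.45, 0.0]
contact_force: [-1.1, 0.5, -9.6]
grip_width: 0.0214
```

```bash
python3 -m handwheel '[[[0,0,0],[0,0,-0.001],-1],[[0,0,0],[0,0,0],-1]]'
python3 -m handwheel '[[[0,0,0],[0,0,-0.001],-1],[[0,0,0],[0,0,0],-1]]'
python3 -m handwheel '[[[0,0,0],[0,0,0],-1],[[0,0,0],[0,0,0],-1],[[0,0,0],[0,0,0],-1],[[0,0,0],[0,0,0],-1]]'
```

```text
time: 14.9
tcp_pos: [0.506, -0.0229, 0.1002]
eef_rot: [3.109, -0.45, 0.0]
contact_force: [-1.2, -0.1, -12.2]
grip_width: 0.0214
time: 15.07
tcp_pos: [0.5059, -0.0229, 0.1004]
eef_rot: [3.109, -0.45, 0.0]
contact_force: [-0.1, 0.5, -14.3]
grip_width: 0.0214
time: 15.4
tcp_pos: [0.5059, -0.0229, 0.1005]
eef_rot: [3.109, -0.45, 0.0]
contact_force: [0.5, 0.1, -14.0]
grip_width: 0.0215
```

Holding now, and following the creep.

```bash
python3 -m handwheel '[[[0,0,0],[0,0,0],-1],[[0,0,0],[0,0,0],-1],[[0,0,0],[0,0,0],-1],[[0,0,0],[0,0,0],-1],[[0,0,0],[0,0,0],-1],[[0,0,0],[0,0,0],-1],[[0,0,0],[0,0,0],-1],[[0,0,0],[0,0,0],-1]]'
python3 -m handwheel '[[[0,0,0],[0,0,0],-1],[[0,0,0],[0,0,0],-1],[[0,0,0],[0,0,0],-1],[[0,0,0],[0,0,0],-1]]'
```

```text
time: 16.07
tcp_pos: [0.5059, -0.0229, 0.1006]
eef_rot: [-3.109, 0.45, 0.0]
contact_force: [0.6, -1.3, -13.6]
grip_width: 0.0213
time: 16.4
tcp_pos: [0.5059, -0.0229, 0.1007]
eef_rot: [-3.109, 0.45, -0.0]
contact_force: [-0.5, -0.7, -12.3]
grip_width: 0.0216
```

```bash
python3 -m handwheel '[[[0,0,0],[0,0,-0.001],-1],[[0,0,0],[0,0,0],-1],[[0,0,0],[0,0,0],-1],[[0,0,0],[0,0,-0.001],-1],[[0,0,0],[0,0,0],-1],[[0,0,0],[0,0,0],-1]]'
python3 -m handwheel '[[[0,0,0],[0,0,0],-1],[[0,0,0],[0,0,-0.001],-1],[[0,0,0],[0,0,0],-1],[[0,0,0],[0,0,0],-1],[[0,0,0],[0,0,0],-1],[[0,0,0],[0,0,0],-1]]'
```

```text
time: 16.9
tcp_pos: [0.506, -0.0228, 0.101]
eef_rot: [-3.109, 0.45, -0.0]
contact_force: [0.5, 0.1, -12.4]
grip_width: 0.0214
time: 17.4
tcp_pos: [0.506, -0.0228, 0.1013]
eef_rot: [-3.109, 0.45, -0.0]
contact_force: [-0.1, -0.2, -11.2]
grip_width: 0.0216
```

```bash
python3 -m handwheel '[[[0,0,0],[0,0,-0.002],-1],[[0,0,0],[0,0,0],-1],[[0,0,0],[0,0,-0.001],-1],[[0,0,0],[0,0,0],-1],[[0,0,0],[0,0,-0.001],-1],[[0,0,0],[0,0,0],-1]]'
python3 -m handwheel '[[[0,0,0],[0,0,-0.001],-1],[[0,0,0],[0,0,0],-1],[[0,0,0],[0,0,-0.001],-1],[[0,0,0],[0,0,0],-1],[[0,0,0],[0,0,0],-1],[[0,0,0],[0,0,0],-1]]'
```

```text
time: 17.9
tcp_pos: [0.506, -0.0228, 0.1023]
eef_rot: [-3.109, 0.45, -0.0]
contact_force: [-1.5, -0.2, -6.7]
grip_width: 0.0218
time: 18.4
tcp_pos: [0.506, -0.0228, 0.1026]
eef_rot: [-3.109, 0.45, -0.0]
contact_force: [-2.3, -0.6, -4.2]
grip_width: 0.0215
```

```bash
python3 -m handwheel '[[[0,0,0],[0,0,-0.002],-1],[[0,0,0],[0,0,0],-1],[[0,0,0],[0,0,-0.002],-1],[[0,0,0],[0,0,0],-1]]'
python3 -m handwheel '[[[0,0,0],[0,0,-0.002],-1],[[0,0,0],[0,0,-0.002],-1],[[0,0,0],[0,0,-0.002],-1],[[0,0,0],[0,0,0],-1]]'
```

```text
time: 18.73
tcp_pos: [0.506, -0.0228, 0.1033]
eef_rot: [-3.109, 0.45, -0.0]
contact_force: [-1.8, 0.3, -3.8]
grip_width: 0.0212
time: 19.07
tcp_pos: [0.5057, -0.0226, 0.1045]
eef_rot: [-3.109, 0.45, 0.001]
contact_force: [-2.8, 1.0, -3.1]
grip_width: 0.0209
```

```bash
python3 -m handwheel '[[[0,0,0],[-0.003,0,-0.002],-1],[[0,0,0],[0,0,-0.004],-1],[[0,0,0],[0,0,-0.004],-1],[[0,0,0],[0,0,-0.004],-1],[[0,0,0],[0,0,-0.004],-1],[[0,0,0],[0,0,0],-1]]'
python3 - <<'E'
from h import *
snap('scene','scene5')
b=cv2.imread('pics/scene5.png')[130:230,260:380]
cv2.imwrite('pics/crop6.png',cv2.resize(b,(720,600),interpolation=2))
E
```

```text
time: 19.57
tcp_pos: [0.5054, -0.0226, 0.1083]
eef_rot: [-3.109, 0.45, -0.0]
contact_force: [-3.3, 1.2, -1.6]
grip_width: 0.0212
```

View pics/crop6.png

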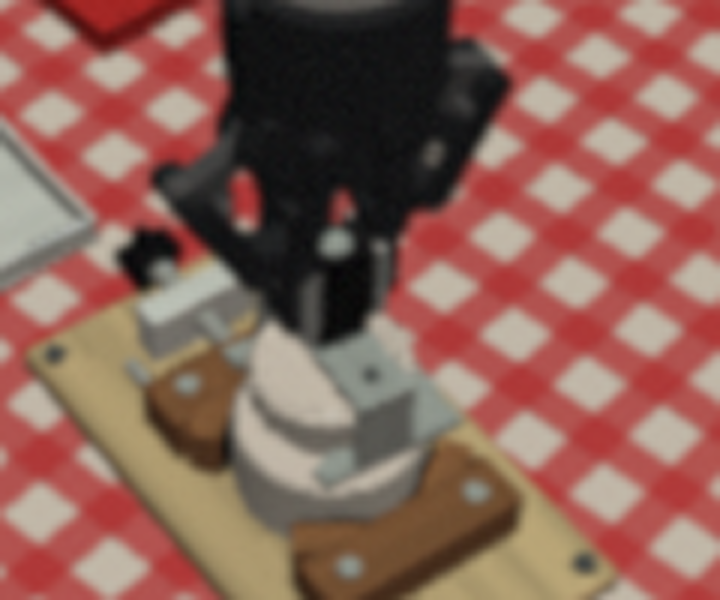

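```bash
python3 -m handwheel '[[[0,0,0],[-0.003,0,-0.003],-1],[[0,0,0],[0,0,-0.005],-1],[[0,0,0],[0,0,-0.005],-1],[[0,0,0],[0,0,-0.005],-1],[[0,0,0],[0,0,0],-1],[[0,0,0],[0,0,0],-1]]'
python3 -m handwheel '[[[0,0,0],[0,0,-0.005],-1],[[0,0,0],[0,0,-0.008],-1],[[0,0,0],[0,0,-0.008],-1],[[0,0,0],[0,0,-0.008],-1],[[0,0,0],[0,0,-0.008],-1],[[0,0,0],[0,0,-0.008],-1],[[0,0,0],[0,0,-0.004],-1],[[0,0,0],[0,0,0],-1]]'
```

```text
time: 20.12
tcp_pos: [0.5055, -0.0226, 0.1119]
eef_rot: [-3.109, 0.45, -0.003]
contact_force: [-0.4, 0.4, -2.2]
grip_width: 0.0212
time: 20.78
tcp_pos: [0.5049, -0.0224, 0.1216]
eef_rot: [-3.109, 0.45, -0.001]
contact_force: [0.0, -0.3, -3.0]
grip_width: 0.0214
```

```bash
python3 -m handwheel '[[[0,0,0],[0,0,-0.008],-1],[[0,0,0],[0,0,-0.014],-1],[[0,0,0],[0,0,-0.018],-1],[[0,0,0],[0,0,-0.018],-1],[[0,0,0],[0,0,-0.018],-1],[[0,0,0],[0,0,-0.014],-1],[[0,0,0],[0,0,-0.008],-1],[[0,0,0],[0,0,0],-1]]'
python3 - <<'E'
from h import *
snap('scene','scene6')
togo([.541,-.2765,.145],-10)
b=cv2.imread('pics/scene6.png')[110:210,260:380]
cv2.imwrite('pics/crop7.png',cv2.resize(b,(720,600),interpolation=2))
E
```

```text
time: 21.45
tcp_pos: [0.5051, -0.0224, 0.1415]
eef_rot: [-3.109, 0.45, -0.001]
contact_force: [0.2, -0.4, -1.6]
grip_width: 0.021
t 21.5 tcp [ 0.5049 -0.0224  0.1412] yaw -16.47 zaxis [ 5.e-04  2.e-04 -1.e+00] F [ 0.21 -0.72 -1.84] w 0.0211 shift [ 0.5333  1.167  -0.019 ] q1,7 [-0.43 -0.08]
turn z (tool) -0.0718388339300159
```

View pics/crop7.png

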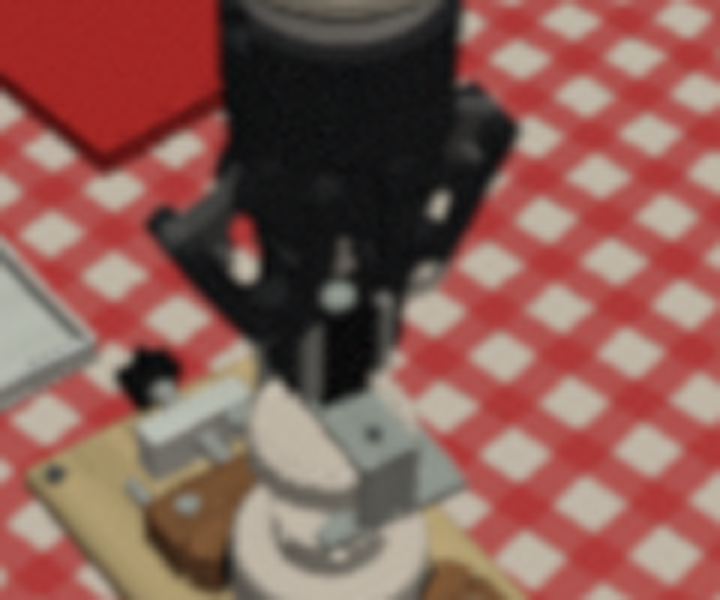

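The lid is level on the foot and the bare neck shows below it at about (330,525) in the crop. I'll carry it slowly to the tray.

```bash
python3 -m handwheel '[[[0,0,0],[0.004,0.008,0],-1],[[0,0,0],[0.008,0.017,0],-1],[[0,0,0],[0.012,0.025,0],-1],[[0,0,0],[0.016,0.034,0],-1],[[0,0,0],[0.02,0.042,0],-1],[[0,0,0],[0.02,0.042,0],-1],[[0,0,0],[0.02,0.042,0],-1],[[0,0,0],[0.02,0.042,0],-1]]'
python3 -m handwheel '[[[0,0,0],[0.02,0.042,0],-1],[[0,0,0],[0.02,0.042,0],-1],[[0,0,0],[0.02,0.042,0],-1],[[0,0,0],[0.02,0.042,0],-1],[[0,0,0],[0.02,0.042,0],-1],[[0,0,0],[0.02,0.042,0],-1],[[0,0,0],[0.02,0.042,0],-1],[[0,0,0],[0.02,0.042,0],-1]]'
python3 -m handwheel '[[[0,0,0],[0.02,0.042,0],-1],[[0,0,0],[0.02,0.042,0],-1],[[0,0,0],[0.02,0.042,0],-1],[[0,0,0],[0.02,0.042,0],-1],[[0,0,0],[0.02,0.042,0],-1],[[0,0,0],[0.02,0.042,0],-1],[[0,0,0],[0.02,0.042,0],-1],[[0,0,0],[0.02,0.042,0],-1]]'
python3 -m handwheel '[[[0,0,0],[0.02,0.042,0],-1],[[0,0,0],[0.016,0.034,0],-1],[[0,0,0],[0.012,0.025,0],-1],[[0,0,0],[0.008,0.017,0],-1],[[0,0,0],[0.004,0.008,0],-1],[[0,0,0],[0,0,0],-1],[[0,0,0],[0,0,0],-1]]'
python3 -c "
from h import *
togo([.545,-.2775,.06],-16.5)"
```

```text
time: 22.17
tcp_pos: [0.5136, -0.0791, 0.141]
eef_rot: [3.109, -0.451, 0.0]
contact_force: [0.6, -0.2, -2.6]
grip_width: 0.0216
time: 22.83
tcp_pos: [0.5252, -0.152, 0.141]
eef_rot: [-3.109, 0.45, 0.0]
contact_force: [-0.3, 0.5, -2.6]
grip_width: 0.0211
time: 23.5
tcp_pos: [0.5369, -0.2256, 0.141]
eef_rot: [-3.109, 0.45, 0.0]
contact_force: [0.2, 0.1, -1.7]
grip_width: 0.0214
time: 24.08
tcp_pos: [0.5411, -0.2518, 0.1409]
eef_rot: [-3.109, 0.449, 0.0]
contact_force: [-0.4, 0.6, -2.7]
grip_width: 0.0214
t 24.0833 tcp [ 0.5411 -0.2518  0.1409] yaw -16.45 zaxis [-2.e-04  4.e-04 -1.e+00] F [-0.42  0.58 -2.72] w 0.0214 shift [0.0551 0.1177 0.4044] q1,7 [-0.    0.37]
turn z (tool) 0.0005412033800684273
```

```bash
python3 -m handwheel '[[[0,0,0],[0.004,0.009,0],-1],[[0,0,0],[0.009,0.019,0],-1],[[0,0,0],[0.014,0.03,0],-1],[[0,0,0],[0.014,0.03,0],-1],[[0,0,0],[0.009,0.019,0.004],-1],[[0,0,0],[0.004,0.009,0.009],-1],[[0,0,0],[0,0,0.014],-1],[[0,0,0],[0,0,0.02],-1]]'
python3 -m handwheel '[[[0,0,0],[0,0,0.026],-1],[[0,0,0],[0,0,0.028],-1],[[0,0,0],[0,0,0.028],-1],[[0,0,0],[0,0,0.028],-1],[[0,0,0],[0,0,0.028],-1],[[0,0,0],[0,0,0.028],-1],[[0,0,0],[0,0,0.028],-1],[[0,0,0],[0,0,0.028],-1]]'
python3 -m handwheel '[[[0,0,0],[0,0,0.028],-1],[[0,0,0],[0,0,0.028],-1],[[0,0,0],[0,0,0.022],-1],[[0,0,0],[0,0,0.016],-1],[[0,0,0],[0,0,0.01],-1],[[0,0,0],[0,0,0.005],-1],[[0,0,0],[0,0,0],-1],[[0,0,0],[0,0,0],-1]]'
python3 - <<'E'
from h import *
togo([.545,-.2775,.0492],-16.5)
snap('scene','scene7')
b=cv2.imread('pics/scene7.png')[110:210,170:290]
cv2.imwrite('pics/crop8.png',cv2.resize(b,(720,600),interpolation=2))
E
```

```text
time: 24.75
tcp_pos: [0.5449, -0.2777, 0.1314]
eef_rot: [-3.109, 0.45, -0.0]
contact_force: [-0.6, 0.5, -2.4]
grip_width: 0.0212
time: 25.42
tcp_pos: [0.5449, -0.2775, 0.0866]
eef_rot: [-3.109, 0.45, 0.0]
contact_force: [-0.8, -0.0, -2.4]
grip_width: 0.0213
time: 26.08
tcp_pos: [0.545, -0.2776, 0.0656]
eef_rot: [3.109, -0.45, 0.001]
contact_force: [0.2, -0.3, -2.6]
grip_width: 0.0215
t 26.0833 tcp [ 0.545  -0.2776  0.0656] yaw -16.47 zaxis [ 4.e-04 -1.e-04 -1.e+00] F [ 0.2  -0.27 -2.62] w 0.0215 shift [-0.0004 -0.0005  0.0819] q1,7 [0.08 0.46]
turn z (tool) 0.0003482252069450927
```

View pics/crop8.png

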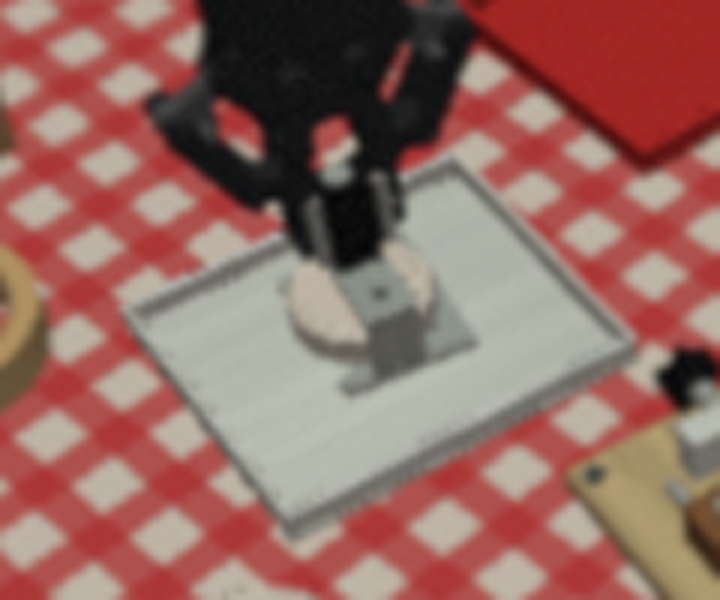

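The puller is over the middle of the grey tray and the lid is level. I'll lower it gently.

```bash
python3 -m handwheel '[[[0,0,0],[0,0,0.006],-1],[[0,0,0],[0,0,0.012],-1],[[0,0,0],[0,0,0.016],-1],[[0,0,0],[0,0,0.016],-1],[[0,0,0],[0,0,0.012],-1],[[0,0,0],[0,0,0.006],-1],[[0,0,0],[0,0,0],-1],[[0,0,0],[0,0,0],-1]]'
python3 -m handwheel '[[[0,0,0],[0,0,0.004],-1],[[0,0,0],[0,0,0.003],-1],[[0,0,0],[0,0,0],-1]]'
python3 -m handwheel '[[[0,0,0],[0,0,0.002],-1],[[0,0,0],[0,0,0],-1]]'
```

```text
time: 26.8
tcp_pos: [0.5449, -0.2776, 0.0517]
eef_rot: [3.109, -0.45, -0.0]
contact_force: [-0.1, -0.2, -1.8]
grip_width: 0.0212
time: 27.05
tcp_pos: [0.5449, -0.2775, 0.0504]
eef_rot: [-3.109, 0.45, -0.0]
contact_force: [0.2, 0.7, -1.8]
grip_width: 0.0216
time: 27.22
tcp_pos: [0.5449, -0.2775, 0.05]
eef_rot: [-3.109, 0.45, -0.0]
contact_force: [-0.4, -0.3, -1.9]
grip_width: 0.0211
```

```bash
python3 -m handwheel '[[[0,0,0],[0,0,0.002],-1],[[0,0,0],[0,0,0],-1]]'
python3 -m handwheel '[[[0,0,0],[0,0,0.002],-1],[[0,0,0],[0,0,0],-1]]'
python3 -m handwheel '[[[0,0,0],[0,0,0.001],-1],[[0,0,0],[0,0,0],-1]]'
```

```text
time: 27.38
tcp_pos: [0.5449, -0.2775, 0.0496]
eef_rot: [-3.109, 0.45, 0.0]
contact_force: [-0.0, 0.6, -2.4]
grip_width: 0.0211
time: 27.55
tcp_pos: [0.5449, -0.2776, 0.0493]
eef_rot: [-3.109, 0.45, -0.0]
contact_force: [0.5, 0.9, -2.2]
grip_width: 0.0211
time: 27.72
tcp_pos: [0.545, -0.2775, 0.0493]
eef_rot: [-3.109, 0.45, -0.0]
contact_force: [-1.5, 1.9, 1.4]
grip_width: 0.0214
```

```bash
python3 -m handwheel '[[[0,0,0],[0,0,0],-0.48],[[0,0,0],[0,0,0],-0.45],[[0,0,0],[0,0,0],-0.4],[[0,0,0],[0,0,0],-0.3],[[0,0,0],[0,0,0],-0.1],[[0,0,0],[0,0,0],0.2],[[0,0,0],[0,0,0],0.5],[[0,0,0],[0,0,0],0.5]]' 20
python3 -m handwheel '[[[0,0,0],[0,0,-0.02],0.5],[[0,0,0],[0,0,-0.05],0.5],[[0,0,0],[0,0,-0.08],0.5],[[0,0,0],[0,0,-0.1],0.5],[[0,0,0],[0,0,-0.1],0.5],[[0,0,0],[0,0,-0.1],0.5],[[0,0,0],[0,0,-0.1],0.5],[[0,0,0],[0,0,0],0.5]]'
python3 -m handwheel '[[[0,0,0],[-0.08,0,0],0.5],[[0,0,0],[-0.1,0,0],0.5],[[0,0,0],[-0.1,0,0],0.5],[[0,0,0],[-0.1,0,0],0.5],[[0,0,0],[-0.1,0,0],0.5],[[0,0,0],[0,0,0],0.5],[[0,0,0],[0,0,0],0.5],[[0,0,0],[0,0,0],0.5]]'
python3 - <<'E'
from h import *
snap('scene','scene8');snap('top','top8')
b=cv2.imread('pics/scene8.png')[110:210,170:290]; a=cv2.imread('pics/top8.png')[140:230,360:450]
cv2.imwrite('pics/crop9.png',np.hstack([cv2.resize(b,(480,400),interpolation=2),cv2.resize(a,(320,400),interpolation=2)]))
E
```

```text
time: 28.38
tcp_pos: [0.5449, -0.2776, 0.049]
eef_rot: [3.109, -0.45, 0.0]
contact_force: [-0.3, -0.2, -1.0]
grip_width: 0.0637
time: 29.05
tcp_pos: [0.5472, -0.2791, 0.1641]
eef_rot: [3.107, -0.45, 0.012]
contact_force: [0.4, 0.2, 0.2]
grip_width: 0.0641
time: 29.72
tcp_pos: [0.4537, -0.2505, 0.1594]
eef_rot: [3.109, -0.45, 0.002]
contact_force: [1.0, -0.2, -0.5]
grip_width: 0.0643
```

View pics/crop9.png

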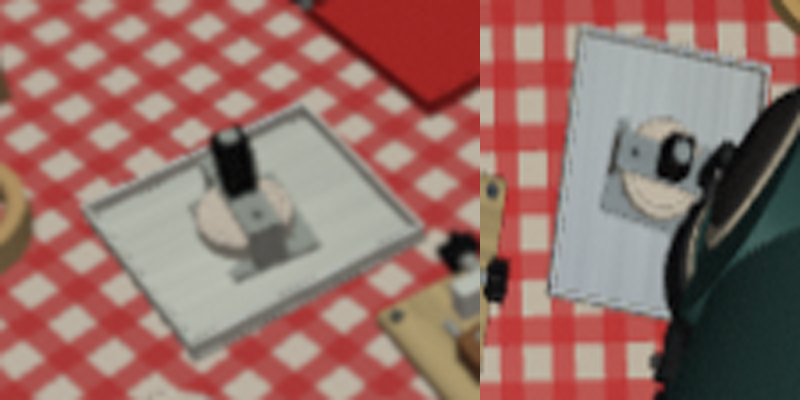

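The puller stands upright in the tray with the lid centred in it. The gripper is clear, so I'll hand the job in.

```bash
python3 -c "
from bench import ctrl
print(ctrl.hand_in())"
```

```text
the job is handed in; nothing more can be done
None
```

The job is done and handed in at about 30 s of the 72 s allowed; no verdict was reported.

- **Grip and fit:** I gripped the puller by its grip and felt the bare shoulder with the tine tips (reading about 8 N). I then raised it slightly and slid it in until the neck stopped it at about 5 N.
- **Pull:** I held a gentle upward pull, with at most about 14 N on the wrist reading including the puller's weight. The lid crept up and came loose about 3 s after the pull reached 12–14 N.
- **Placing:** I carried the puller slowly to the grey tray, set it down with light contact, released it and backed away.

**Last checks:** The final pictures show the puller upright near the middle of the tray, with the lid level and centred on its foot. The wrist force was near zero and the gripper was clear of everything.

**Less certain points:**
- A backward force of up to about 4 N stayed on the puller early in the pull. I put it down to rubbing on the neck, and it vanished after I backed off slightly.
- I did not measure the bystanders again at the end; nothing in the arm's readings suggested contact with them.

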